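Lay the last spacer board on the pile and close the cradle jaw with its tension spring

ROBOT

A 6-joint arm with a two-finger parallel gripper is mounted at the origin on the work surface. World frame = base frame: x ahead of the robot, y to its left, z up, the work surface at z = 0. Lengths are in m, angles in rad, forces in N, time in s.
With the tool pointing down it reaches from about 0.2 to 0.875 m from the base axis. Payload 3.4 kg.
Tool frame: the origin (TCP) lies midway between the tips of the shut fingers; the grasp point (between the pads) lies 19 mm behind it (grasp_offset is the distance from the TCP to the grasp point, in m); z points along the fingers, y is the line along which they close (so a half turn about z gives the same grasp; the last joint's range is limited). The gripper opens to 94 mm and grips with 3 to 60 N. Pads are 16 mm wide; open, the fingers measure 119 mm over their backs; the gripper's body (75 mm by 177 mm) begins 78 mm behind the grasp point.
Start: joints at [1.007, 0.276, 1.505, -0, 1.361, -0.121], TCP at [0.246, 0.52, 0.205] pointing down, gripper open.
Joint ranges: [-2.89, 2.89], [-0.75, 2.08], [0.22, 2.7], [-1.18, 4.32], [0.11, 2.71], [-2.7, 2.7]. Speed limits (rad/s): [2.57, 2.57, 3.14, 3.14, 3.14, 3.14].

INTERFACE

Orientations are given as a rotation vector (axis times angle).
In Python, from rig import * gives the robot as it stands. The module is installed in compiled form; this text tells all that it offers.
- The arm moves only by the shell command python3 -m creep 'ROWS' [FORCE]. ROWS is a JSON object of lists of equal length, an entry for each row: "gripper": the closure, from 0 (fully open) to 1 (shut); "slide": the shift along the world's x, y, z in units of 50 mm (1.0 is 50 mm), a list of three; "roll": the turn about the world's z in units of 8 degrees (1.0 is 8 degrees). In form: {"gripper": [gripper, ...], "slide": [[tx, ty, tz], ...], "roll": [roll, ...]}. A call has 1 to 12 rows; each row is the pose to reach, as a shift and turn from the pose commanded when the call began; what a row does not reach only later rows make up. A row lasts 1/10 s, in which the tool goes at most 50 mm and 8.59 degrees, less where a joint would pass 70% of its speed; a pose out of reach is approached as far as the arm can. A call with a gripper value outside its range is refused whole. The fingers move at their own pace and stop on an object; FORCE is the grip in N (left out, the last holds). Time passes only in rows, so rows that repeat a pose let the fingers close. It gives the time, the measured TCP pose, the force, the opening and the grip force at its end, in the units of the state.
- observe(): the state, without advancing time (a new reading comes with each control period).
- get_image(name): name is "scene" or "top" or "wrist"; returns a dict with "image" (400x640x3 uint8, red, green, blue), "range_z" (400x640 float32, m along the optical axis (not along the pixel's ray), 0 where there is no reading), "fov_y" (degrees; the focal length in pixels is half the picture's height over the tangent of half this angle, whatever the lens; pixels are square), "cx", "cy" (the principal point, pixels), "k1" (the pictures are not rectified: a ray, as slopes to the right and down, at radius r is drawn at 1 + k1 r^2 times it, then the intrinsics apply), "T" (4x4, takes a point from camera to world coordinates). Camera axes: x right, y down, z forward; pixel columns grow to the right and rows downward; lengths in m; the calibration is good to about 2 mm. A picture is of the moment at which its call begins.
- job_done(): hands the job in; it is judged then, once.
The state is a dict: "time": time; "qpos": joint angles; "qvel": joint speeds; "joint_torque": joint torques, N m; "tool_pos": TCP position; "orientation": TCP orientation; "contact_force": force on the tool from outside, world axes, zero at the start; "torque": the same for the moment, N m; "grip_width": finger opening in m; "finger_force": force on a finger pad.
Only numpy, scipy, OpenCV 4.12 (cv2) and the standard library are available. Lean on these libraries where they do the work, as an engineer would, in place of code of your own. Each camera call takes 0.05 s, during which the arm holds its last target. There are 200 camera calls.

TASK

Lay the loose grey spacer board gently on top of the pile of boards in the stacking cradle, flat, lengthwise and in line with the pile, and let go of it. Then drop the hook pin of the tension spring fully into the hole of the cradle's fixed bracket, stretch the spring over the boards and put its ring down fully over the post of the sliding jaw, so that the spring is left pulling the jaw shut against the boards. Leave everything else on the bench alone.

Things in the scene. Friction and masses are not known exactly. Their poses are not given: they have to be found in the camera images.
- cradle: Bolted-down aluminium base plate 262 x 90 x 10 mm: a fixed steel bracket at one end, a sliding steel jaw at the other, a pile of grey boards between. x axis from bracket to jaw, z up; origin on the table straight under the bracket's hole; base from x = -42 to 220 mm. The bracket's inner stop face for the boards is at x = 18 mm, 44 mm wide.
- cradle_hole (a point): Centre of the bracket's round through hole (15 mm in diameter, 8 mm deep, 42 mm of free space below), in the bracket's flat top (30 mm along x, 44 mm wide), 60 mm above the table; axes as the cradle's.
- cradle_bed (a point): Point on the base plate's top (10 mm above the table) under the middle of the pile; axes as the cradle's. Pile: boards 118 x 48 mm along x, held fast, 2 mm from the stop face, sides open. Its height is not given: its top is 20 to 40 mm above the table. The new board's centre belongs straight above this point or up to about 10 mm nearer the jaw.
- jaw (a joint): Opening of the sliding jaw in m along the cradle's x: 0 = shut (face 4 mm from the pile's end), 0.032 = fully open. Starts partly open and stays where it is left (friction 1.5 N) until the spring pulls it shut. Face 60 mm wide, 52 mm tall.
- jaw_post (a point): Foot of the jaw's upright round post (12 mm in diameter, 14 mm tall, tapered tip) on a round seat 26 mm across, 60 mm above the table. It moves with the jaw: 165 mm + the jaw's opening from the hole. Axes as the cradle's.
- spring: Steel tension spring, hook end; at the start level on a foam block. Origin on the hook pin's axis at the level of the flat underside; x along the spring to the ring, z up. Pin 8 mm in diameter, pointing down to 32 mm below the underside. End block x -9 to 36 mm, 16 mm wide, 20 mm high. Coil 17 mm in diameter, axis 10 mm above the underside. It does not bend; 160 g in all.
- hook_tab (a point): Top centre of the grip tab on the hook end: 26 mm from the pin's axis towards the ring, 32 mm above the underside; tab 20 mm along the spring, 16 mm wide. Axes as the spring's.
- spring_ring (a point): Centre of the flat ring at the spring's other end, at the level of the underside: 140 mm from the pin's axis when slack, at most 215 mm stretched. Ring: 20 mm hole, 30 mm across, 8 mm thick, lying level. Axes as the spring's.
- ring_tab (a point): Top centre of the grip tab on the ring end: 25 mm from the ring's centre towards the pin, 32 mm above the underside; tab 20 mm along the spring, 16 mm wide, down to the underside. Axes as the spring's.
- stretch (a joint): Stretch of the spring in m beyond its slack length of 140 mm; the pull is 4.5 N + 150 N/m x stretch.
- board: Loose grey plastic spacer board 118 x 56 x 10 mm (x, y, z), about 0.2 kg, lying flat on a black foam block 90 x 42 x 28 mm at the start; origin at the centre of its underside.
- rest: Black foam block under the spring, 86 x 40 x 46 mm, fixed, origin at the centre of its underside.
- block: Black foam block under the board, 90 x 42 x 28 mm, fixed, origin at the centre of its underside.
- driver: Bystander, to be left alone: screwdriver, lying.
- taperoll: Bystander, to be left alone: cardboard tape roll, 84 mm across, 22 mm high.
- castbox: Bystander, to be left alone: small open brass-coloured cast box, 110 x 80 x 45 mm.
- spanner: Bystander, to be left alone: spanner, lying.
- cell: Bystander, to be left alone: blue flat battery cell standing upright, 66 x 20 mm, 95 mm tall.
- jar: Bystander, to be left alone: small jar, 56 mm across, 75 mm tall.
- spool: Bystander, to be left alone: white flanged spool, 52 mm across, 44 mm tall.
Mind the look-alikes: they are no part of the job. Several things have the shape of the spring; the one meant has the colours described above.

How it is judged:
On the way, in this order (a step that is already met when the one before it is completed fails the run):
1. the board lies on the pile in line with it, let go (y of board in the frame of cradle_bed between -0.012 and 0.012 m and x of board in the frame of cradle_bed between -0.008 and 0.032 m and z of board in the frame of cradle_bed between 0.006 and 0.034 m and angle between board's own z axis and vertical below 0.05 rad and angle between the x axis of board and the x axis of cradle, either way round below 0.17 rad and contact force between board and the fingers below 0.05 N and contact force between board and cradle above 0.5 N and linear speed of board below 0.02 m/s), for 0.2 s.
2. the spring's pin is in the bracket's hole (horizontal distance between spring and cradle_hole below 0.008 m and z of spring in the frame of cradle_hole below 0.024 m), for 0.1 s.
3. with the pin in the hole, the ring is down over the jaw's post (all of step 2 and horizontal distance between spring_ring and jaw_post below 0.007 m and z of spring_ring in the frame of jaw_post below 0.007 m), for 0.1 s.
At the end, for the whole second after the job is handed in: Board flat on the pile, within 12 mm of its centre line, 0.17 rad in line; pin in the hole (8 mm) with underside within 8 mm of the bracket top; ring round the post, within 7 mm of its seat in height and centring; spring stretched over 10 mm, jaw shut within 5 mm, all at rest (y of board in the frame of cradle_bed between -0.012 and 0.012 m and x of board in the frame of cradle_bed between -0.008 and 0.032 m and z of board in the frame of cradle_bed between 0.006 and 0.034 m and angle between board's own z axis and vertical below 0.05 rad and angle between the x axis of board and the x axis of cradle, either way round below 0.17 rad and horizontal distance between spring and cradle_hole below 0.008 m and z of spring in the frame of cradle_hole below 0.008 m and horizontal distance between spring_ring and jaw_post below 0.007 m and z of spring_ring in the frame of jaw_post below 0.007 m and value of joint jaw below 0.005 m and value of joint stretch above 0.01 m and contact force between board and cradle above 0.5 N and linear speed of each of board, spring below 0.01 m/s); the robot touches nothing.
It fails at once if the board is pressed or dropped hard on the cradle (over 45 N) (contact force between board and cradle above 45 N).
It fails at once if a bystander is moved by over 30 mm (distance of any of driver, taperoll, castbox, spanner, cell, jar, spool from where it was at the start of the episode above 0.03 m).
It also fails if it takes over 66 s, if anything falls off the work surface, if the arm or the gripper's body presses on something with over 40 N, if the wrist force passes 120 N, or if a joint passes its speed limit or range.

## Working session

There is one attempt and no reset: what is moved stays moved. The work goes in short steps, Python scripts to look and compute and a shell command to move; the robot and the scene stay as the last step left them, time stands still between calls to the robot, and variables do not carry over. Pictures are saved under pics/ and viewed, at most 10 in all, crops included, and the job is handed in when it is done.

```bash
mkdir -p pics; cat > h.py <<'E'
from rig import *
import numpy as np, cv2
def grab(n,fn=None):
    d=get_image(n)
    np.savez(''+n+'.npz',**d)
    if fn: cv2.imwrite('pics/'+fn,d['image'][:,:,::-1])
    return d
def load(n): return dict(np.load(''+n+'.npz'))
def cloud(d):
    h,w=d['range_z'].shape
    f=h/2/np.tan(np.radians(float(d['fov_y']))/2)
    K=np.array([[f,0,float(d['cx'])],[0,f,float(d['cy'])],[0,0,1]])
    u,v=np.meshgrid(np.arange(w),np.arange(h))
    p=np.stack([u,v],-1).reshape(-1,1,2).astype(np.float64)
    r=cv2.undistortPoints(p,K,np.array([float(d['k1']),0,0,0])).reshape(h,w,2)
    z=d['range_z'].astype(float)
    P=np.stack([r[...,0]*z,r[...,1]*z,z],-1)
    T=d['T']
    W=P@T[:3,:3].T+T[:3,3]
    W[z==0]=np.nan
    return W
E
python3 - <<'E'
from h import *
o=observe(); print(o)
for n in('top','scene'):
    d=grab(n,n+'0.png'); print(n,d['fov_y'],d['cx'],d['cy'],d['k1'],d['T'].round(3).tolist())
E
```

```text
{'time': 0.0, 'qpos': array([ 1.00699387e+00,  2.76597566e-01,  1.50609663e+00,  3.93495182e-06,
        1.36067846e+00, -1.21030008e-01]), 'qvel': array([ 0.00114199,  0.00074309, -0.00186474, -0.00116199,  0.00150952,
        0.00175769]), 'joint_torque': array([-1.99852279e-04, -4.04572177e+01, -2.37224650e+01,  7.02106697e-02,
        3.43806110e-02, -1.06192465e-04]), 'tool_pos': array([0.24608087, 0.51907589, 0.20461781]), 'orientation': array([-6.89706899e-01, -3.06433096e+00,  2.63116430e-03]), 'contact_force': array([0.38062899, 0.58240586, 0.20169647]), 'torque': array([ 0.02293428, -0.01874162,  0.00752867]), 'finger_force': 0.0, 'grip_width': 0.09379552699461906}
top 57.286473009906295 320.3106439343013 201.4909426251446 0.02430137642504621 [[0.019, -0.994, 0.104, 0.457], [-1.0, -0.019, 0.004, 0.028], [-0.002, -0.104, -0.995, 1.156], [0.0, 0.0, 0.0, 1.0]]
scene 51.16135714738298 319.4326645604617 193.9803390744397 0.029043813109750165 [[-0.322, 0.524, -0.788, 1.464], [0.947, 0.187, -0.263, 0.309], [0.01, -0.831, -0.556, 0.719], [0.0, 0.0, 0.0, 1.0]]
```

View pics/top0.png

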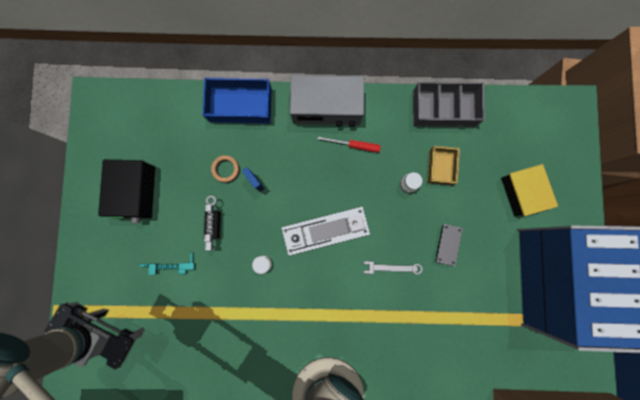

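View pics/scene0.png

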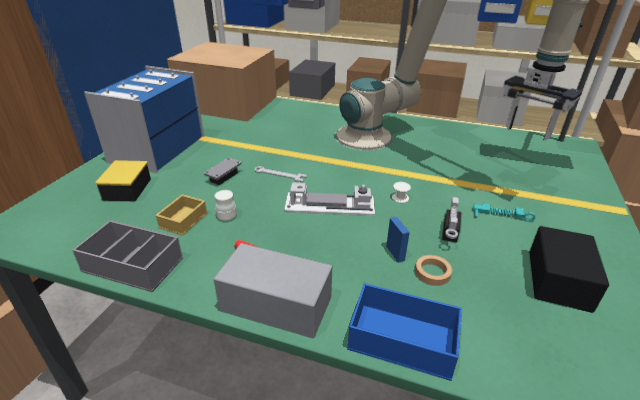

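The top view shows the board at (449,245), the cradle at (325,230) and the steel spring at (211,223); the teal one at (170,265) is a look-alike. The scene view agrees. Next I'll measure and zoom in.

```bash
python3 - <<'E'
from h import *
d=load('top'); W=cloud(d); im=d['image'][:,:,::-1]
def info(name,box,zlo,zhi):
    x0,y0,x1,y1=box; P=W[y0:y1,x0:x1].reshape(-1,3); P=P[(P[:,2]>zlo)&(P[:,2]<zhi)]
    r=cv2.minAreaRect((P[:,:2]*1000).astype(np.float32)); print(name,len(P),r,np.median(P[:,2]).round(4))
info('board',(430,220,470,270),.03,.06)
info('spring',(195,190,225,255),.05,.11)
info('cradle',(275,200,375,260),.005,.1)
info('cr-tall',(275,200,375,260),.05,.09)
info('pile',(305,215,352,247),.018,.045)
for n,b in(('spool',(245,250,280,280)),('jar',(395,165,428,198)),('spanner',(355,255,430,280)),('cell',(238,160,268,195))): info(n,b,.004,.2)
a=cv2.resize(im[195:265,275:380],None,fx=5,fy=5,interpolation=cv2.INTER_CUBIC)
b=cv2.resize(im[190:260,190:235],None,fx=5,fy=5,interpolation=cv2.INTER_CUBIC)
cv2.imwrite('pics/crop1.png',np.hstack([a,b]))
E
```

```text
board 747 ((451.62652587890625, -359.07012939453125), (57.519432067871094, 116.80030822753906), 77.97840118408203) 0.0383
spring 311 ((503.49005126953125, 360.7825927734375), (29.390975952148438, 158.89720153808594), 89.10797119140625) 0.0638
cradle 2434 ((487.44708251953125, 17.51904296875), (177.91506958007812, 301.5283508300781), 1.0993331670761108) 0.0158
cr-tall 382 ((483.05633544921875, 15.026451110839844), (59.274803161621094, 231.77011108398438), 12.996053695678711) 0.0581
pile 630 ((486.9917297363281, 14.36505126953125), (68.68305969238281, 142.48036193847656), 15.614806175231934) 0.0253
spool 272 ((377.9107971191406, 205.98916625976562), (104.09867095947266, 86.80146789550781), 88.73013305664062) 0.0435
jar 364 ((646.8688354492188, -255.31924438476562), (97.37479400634766, 94.18726348876953), 81.55489349365234) 0.0731
spanner 401 ((378.32818603515625, -192.4619598388672), (73.29511260986328, 225.7982177734375), 1.1751073598861694) 0.007
cell 250 ((650.1923828125, 248.72259521484375), (106.1008071899414, 91.27949523925781), 5.5070576667785645) 0.0932
```

View pics/crop1.png

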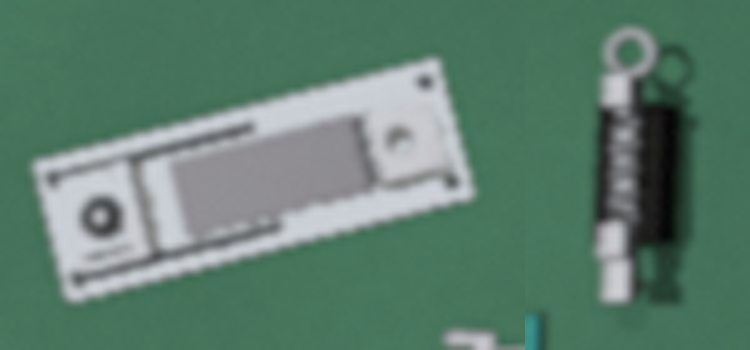

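The crop shows the bracket with its hole on the right (~(400,140)) and the jaw with its post on the left (~(102,215)). The cradle's x axis therefore runs to +y. The spring's ring is up, at +x, and its hook end is down.

```bash
python3 - <<'E'
from h import *
from scipy.spatial.transform import Rotation as R
d=load('top'); W=cloud(d)
def pts(box,zlo,zhi):
    x0,y0,x1,y1=box; P=W[y0:y1,x0:x1].reshape(-1,3); return P[(P[:,2]>zlo)&(P[:,2]<zhi)]
def pca(P):
    c=P[:,:2].mean(0); w,v=np.linalg.eigh(np.cov((P[:,:2]-c).T)); return (c*1000).round(1),np.degrees(np.arctan2(v[1,1],v[0,1])).round(1),len(P)
print('board',pca(pts((430,220,470,270),.033,.045)))
print('tall right',pca(pts((335,205,375,240),.053,.068)),'tall left',pca(pts((280,220,310,255),.053,.068)))
P=pts((312,220,345,242),.0,.08); print(np.histogram(P[:,2],bins=np.arange(0,.08,.004)))
print('table z',np.nanmedian(W[280:300,300:340,2]), 'spring',pca(pts((195,190,225,255),.055,.11)))
for nm,b in(('ringend',(195,190,225,204)),('hook end',(195,235,225,255))): 
    P=pts(b,.035,.12); print(nm,pca(P),P[:,2].max(),np.median(P[:,2]))
M=R.from_rotvec(observe()['orientation']).as_matrix(); print('tool y yaw',np.degrees(np.arctan2(M[1,1],M[0,1])), 'down',M[:,2])
E
```

```text
board (array([ 451.9, -358.5]), np.float64(168.1), 732)
tall right (array([511.9, -75.6]), np.float64(-152.8), 189) tall left (array([462.5, 103.1]), np.float64(154.7), 91)
(array([  0,  26, 110,  41,  26, 131, 325,  62,   0,   0,   0,   0,   0,
         0,   0,   0,   0,   0,   0]), array([0.   , 0.004, 0.008, 0.012, 0.016, 0.02 , 0.024, 0.028, 0.032,
       0.036, 0.04 , 0.044, 0.048, 0.052, 0.056, 0.06 , 0.064, 0.068,
       0.072, 0.076]))
table z -9.965383133492267e-05 spring (array([488.5, 359.7]), np.float64(-179.4), 261)
ringend (array([573.2, 361.2]), np.float64(83.4), 40) 0.05934818562203481 0.053015182314282705
hook end (array([447.9, 358.3]), np.float64(174.0), 148) 0.08119528256742514 0.06602094378821766
tool y yaw 64.62913673851929 down [-8.19595240e-04 -1.35251922e-03 -9.99998749e-01]
```

```bash
python3 -m creep '{"gripper":[0,0,0,0,0,0,0,0,0,0,0,0],"slide":[[0.3,-1,0],[0.5,-2,0],[0.7,-3,0],[0.9,-4,0],[1.2,-5,0],[1.4,-6,0],[1.6,-7,0],[1.9,-8,0],[2.1,-9,0],[2.4,-10,0],[2.6,-11,0],[2.9,-12,0]],"roll":[0.8,1.6,1.7,1.7,1.7,1.7,1.7,1.7,1.7,1.7,1.7,1.7]}' 20
python3 -m creep '{"gripper":[0,0,0,0,0,0,0,0,0],"slide":[[0.2,-1,0],[0.4,-2,0],[0.7,-3,0],[0.9,-4,0],[1.1,-5,0],[1.22,-5.5,0],[1.22,-5.5,0],[1.22,-5.5,0],[1.22,-5.5,0]],"roll":[0,0,0,0,0,0,0,0,0]}'
python3 - <<'E'
from h import *
d=grab('wrist','w1.png'); W=cloud(d); print(observe()['tool_pos'])
P=W.reshape(-1,3); P=P[(P[:,2]>.033)&(P[:,2]<.043)&(abs(P[:,0]-.45)<.1)&(abs(P[:,1]+.36)<.1)]
print(len(P),cv2.minAreaRect((P[:,:2]*1000).astype(np.float32)),np.median(P[:,2]))
E
```

```text
time: 1.3
tool_pos: [0.3861, -0.0653, 0.2055]
orientation: [0.323, 3.125, 0.001]
contact_force: [0.7, 0.7, -0.1]
grip_width: 0.0938
finger_force: 0.0
time: 2.2
tool_pos: [0.4471, -0.3369, 0.2052]
orientation: [-0.321, -3.124, -0.002]
contact_force: [-0.6, -0.6, 0.8]
grip_width: 0.0937
finger_force: 0.0
[ 0.44722314 -0.33676325  0.20544479]
5393 ((451.2316589355469, -358.4611511230469), (56.098934173583984, 118.02240753173828), 77.99457550048828) 0.03627249658635384
```

View pics/w1.png

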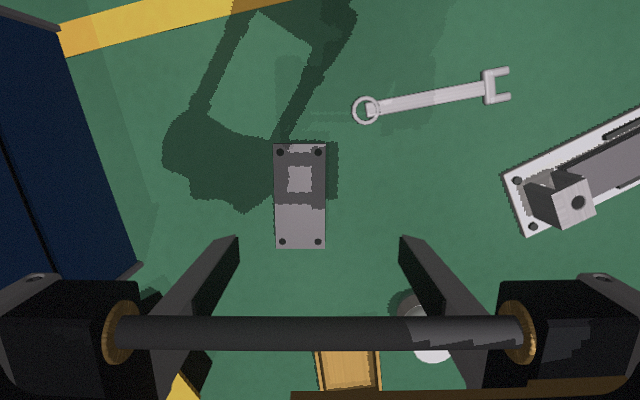

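Board at (301,195) in the wrist view, measured at 118.0 x 56.1 mm, which matches its given size. Descend and grip.

```bash
python3 -m creep '{"gripper":[0,0,0,0,0,0,0,1,1,1,1,1],"slide":[[0.08,-0.43,-0.9],[0.08,-0.43,-1.8],[0.08,-0.43,-2.7],[0.08,-0.43,-3.4],[0.08,-0.43,-3.7],[0.08,-0.43,-3.7],[0.08,-0.43,-3.7],[0.08,-0.43,-3.7],[0.08,-0.43,-3.7],[0.08,-0.43,-3.7],[0.08,-0.43,-3.7],[0.08,-0.43,-3.7]],"roll":[0,0,0,0,0,0,0,0,0,0,0,0]}' 25
python3 -m creep '{"gripper":[1,1,1,1,1],"slide":[[0,0,0],[0,0,0.6],[0,0,1.6],[0,0,2.6],[0,0,3]],"roll":[0,0,0,0,0]}'
```

```text
time: 3.45
tool_pos: [0.4517, -0.3599, 0.0208]
orientation: [0.322, 3.125, -0.0]
contact_force: [1.7, 2.7, 1.4]
grip_width: 0.0572
finger_force: 0.9
time: 3.95
tool_pos: [0.4532, -0.3616, 0.175]
orientation: [0.322, 3.12, -0.007]
contact_force: [0.9, -0.9, -1.6]
grip_width: 0.0556
finger_force: 25.0
```

```bash
python3 -m creep '{"gripper":[1,1,1,1,1,1,1,1,1,1,1,1],"slide":[[0.2,0.6,0.5],[0.4,1.2,0.7],[0.6,1.8,0.7],[0.8,2.4,0.7],[1,3,0.7],[1.2,3.6,0.7],[1.3,4.2,0.7],[1.36,4.8,0.7],[1.36,4.8,0.7],[1.36,4.8,0.7],[1.36,4.8,0.7],[1.36,4.8,0.7]],"roll":[-1,-2,-3,-4,-5,-6,-7,-8.1,-8.1,-8.1,-8.1,-8.1]}'
python3 - <<'E'
from h import *
d=grab('wrist','w2.png'); W=cloud(d); o=observe(); print(o['tool_pos'],o['orientation'])
E
```

```text
time: 5.15
tool_pos: [0.5195, -0.1208, 0.2053]
orientation: [-1.947, -2.465, 0.001]
contact_force: [0.0, 0.0, -1.4]
grip_width: 0.0558
finger_force: 25.0
[ 0.51947786 -0.12084462  0.20527481] [-1.94754029e+00 -2.46494663e+00  4.66467209e-04]
```

View pics/w2.png

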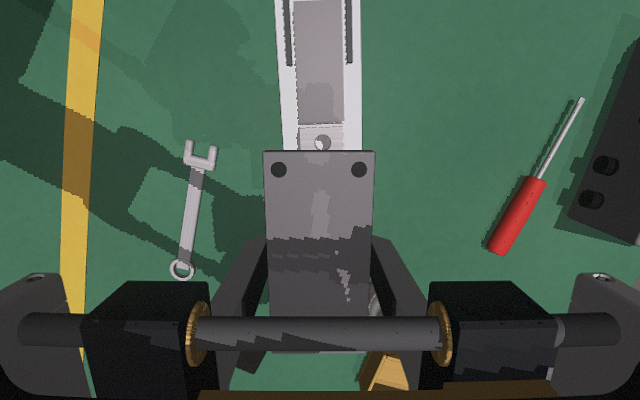

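The bracket's hole shows at (322,142) and the pile above it. The held board covers the lower middle.

```bash
python3 - <<'E'
from h import *
d=load('wrist'); W=cloud(d)
B=W[120:330,255:385].reshape(-1,3); B=B[(B[:,2]>.17)&(B[:,2]<.235)]
# board in hand: top face, front edge
zt=np.median(W[190:210,280:360,2]); print('held top z',zt)
B=W[140:320,250:390].reshape(-1,3);B=B[abs(B[:,2]-zt)<.004]
print('held rect',cv2.minAreaRect((B[:,:2]*1000).astype(np.float32)))
S=W[0:150,255:385].reshape(-1,3); S=S[~np.isnan(S[:,0])]
print(np.histogram(S[:,2],bins=np.arange(0,.08,.003)))
a=np.radians(103.); ex=np.array([np.cos(a),np.sin(a)]); ey=np.array([-ex[1],ex[0]])
def fit(zlo,zhi,umin,umax):
    Q=S[(S[:,2]>zlo)&(S[:,2]<zhi)]; u=Q[:,:2]@ex; v=Q[:,:2]@ey; L=[]
    for t in np.arange(umin,umax,.004):
        m=(u>=t)&(u<t+.004)
        if m.sum()>10: L.append((t+.002,v[m].min(),v[m].max()))
    L=np.array(L)
    if len(L)<4: return print('few')
    for k in(1,2):
        p=np.polyfit(L[:,0],L[:,k],1); print(zlo,'edge',k,'angle',103+np.degrees(np.arctan(p[0])),'v@u=-.05',np.polyval(p,-.05).round(4),'res',np.std(L[:,k]-np.polyval(p,L[:,0])).round(4),L[[0,-1],0])
u=S[:,:2]@ex
print(u.min(),u.max())
fit(.006,.014,-.17,.1); fit(.022,.032,-.17,.1); 
Q=S[(S[:,2]>.056)&(S[:,2]<.066)]; print('bracket',len(Q),(Q[:,:2]@ex).min(),(Q[:,:2]@ex).max(),(Q[:,:2]@ey).min(),(Q[:,:2]@ey).max(),np.median(Q[:,2]))
Q=S[(S[:,2]>.022)&(S[:,2]<.032)];print('pile',(Q[:,:2]@ex).min(),(Q[:,:2]@ex).max(),np.median(Q[:,2]))
# hole pixel ray at bracket top plane: neighbours
H=W[132:152,308:336].reshape(-1,3); print('hole px z',W[142,322],W[138:147:2,322,2],W[142,310:336:3,2])
h=H[H[:,2]<.053]; t=H[H[:,2]>=.056]
E
```

```text
held top z nan
held rect ((0.0, 0.0), (0.0, 0.0), 0.0)
(array([ 135,   21, 3984,  951,  592,  158,    2, 3741, 1970,    2,    2,
          2,    1,    3,    2,    3,  127,   23,   49,  781,    9,    0,
          0,    0,    0,    0]), array([0.   , 0.003, 0.006, 0.009, 0.012, 0.015, 0.018, 0.021, 0.024,
       0.027, 0.03 , 0.033, 0.036, 0.039, 0.042, 0.045, 0.048, 0.051,
       0.054, 0.057, 0.06 , 0.063, 0.066, 0.069, 0.072, 0.075, 0.078]))
-0.1943141527890357 -0.035367200589715195
0.006 edge 1 angle 105.63195086109516 v@u=-.05 -0.5205 res 0.0003 [-0.168 -0.04 ]
0.006 edge 2 angle 105.46176790871219 v@u=-.05 -0.4314 res 0.0004 [-0.168 -0.04 ]
0.022 edge 1 angle 104.1833285672712 v@u=-.05 -0.5006 res 0.0025 [-0.164 -0.044]
0.022 edge 2 angle 105.65434786609855 v@u=-.05 -0.4521 res 0.0003 [-0.164 -0.044]
bracket 833 -0.18879404485153298 -0.16720997239546556 -0.5043113106832185 -0.4600511913386239 0.058263136573294905
pile -0.16517163193817092 -0.04427303430185964 0.023714169978004573
hole px z [ 0.51139284 -0.07186278  0.00856137] [0.00906562 0.00907132 0.00856137 0.0090429  0.00751802] [0.05936139 0.05895464 0.00883854 0.00894594 0.00856137 0.00800194
 0.00920083 0.05785549 0.05841635]
```

```bash
python3 - <<'E'
from h import *
d=load('wrist'); W=cloud(d); T=d['T']; C=T[:3,3]
m=(W[128:151,305:340,2]<.0555).astype(np.uint8); print(m.sum()); print('\n'.join(''.join('#' if x else '.' for x in r) for r in m))
n,l,st,ce=cv2.connectedComponentsWithStats(m); k=l[14,17]; ys,xs=np.where(l==k)
P=W[128+ys,305+xs]; s=(.0585-C[2])/(P[:,2]-C[2]); X=C+(P-C)*s[:,None]
print('hole',cv2.minAreaRect((X[:,:2]*1000).astype(np.float32)),X.mean(0))
a=np.radians(105.55); ex=np.array([np.cos(a),np.sin(a)]); 
h=X.mean(0)[:2]; print('bed',h+.079*ex,'ex',ex)
b=np.radians(103);e3=np.array([np.cos(b),np.sin(b)]);f3=np.array([-e3[1],e3[0]])
u=h@e3; v=h@f3; print('offset of hole from centreline mm',1000*(v-(-.476+(u+.05)*np.tan(np.radians(2.55)))))
print('cam',C,'board z',W[160:300:20,320,2])
Z=W[...,2]; B=W[150:320,255:385].reshape(-1,3); B=B[(B[:,2]>.18)&(B[:,2]<.26)]; print(len(B), np.median(B[:,2]) if len(B) else '')
if len(B): print(cv2.minAreaRect((B[:,:2]*1000).astype(np.float32)))
E
```

```text
177
...................................
...................................
...................................
...................................
...................................
...................................
...................................
.................##................
..............########.............
.............##########............
............############...........
...........##############..........
...........##############..........
..........###############..........
..........###############..........
..........###############..........
..........####.##########..........
...........##############..........
...........##############..........
............############...........
.............##########............
..............########.............
...................................
hole ((510.1767883300781, -68.74583435058594), (13.707996368408203, 13.501119613647461), 13.412817001342773) [ 0.51058496 -0.0690275   0.0585    ]
bed [0.4894067  0.00708086] ex [-0.2680792   0.96339688]
offset of hole from centreline mm -0.08710833075931124
cam [ 0.50213971 -0.04828707  0.3827874 ] board z [0.21973938 0.22170023 0.22157529 0.22062306 0.22082641 0.22175994
 0.22069609]
19121 0.2208174343138869
((516.5733032226562, -108.12869262695312), (72.38481140136719, 93.07266235351562), 13.196296691894531)
```

Hole at (0.5106, -0.0690), with a bore reading of about 14 mm and lying on the base's centre line. The cradle angle is 105.55°. Move over the pile and lower the board.

```bash
python3 -m creep '{"gripper":[1,1,1,1,1,1,1,1,1,1,1,1],"slide":[[-0.2,0.9,0],[-0.4,1.8,0],[-0.62,2.62,0],[-0.62,2.62,-0.5],[-0.62,2.62,-1.2],[-0.62,2.62,-2],[-0.62,2.62,-2.6],[-0.62,2.62,-3],[-0.62,2.62,-3.3],[-0.62,2.62,-3.4],[-0.62,2.62,-3.4],[-0.62,2.62,-3.4]],"roll":[0.1,0.2,0.27,0.27,0.27,0.27,0.27,0.27,0.27,0.27,0.27,0.27]}'
python3 -m creep '{"gripper":[1,1,1,1,1],"slide":[[0,0,-0.05],[0,0,-0.1],[0,0,-0.14],[0,0,-0.14],[0,0,-0.14]],"roll":[0,0,0,0,0]}'
```

```text
time: 6.4
tool_pos: [0.4895, 0.0107, 0.0362]
orientation: [1.899, 2.501, 0.001]
contact_force: [-1.1, 0.8, -2.6]
grip_width: 0.0558
finger_force: 25.0
time: 6.9
tool_pos: [0.4886, 0.0112, 0.0285]
orientation: [1.9, 2.502, 0.0]
contact_force: [0.3, 0.1, -2.2]
grip_width: 0.0559
finger_force: 25.0
```

```bash
python3 -m creep '{"gripper":[1,1,1,1,1,1],"slide":[[0,0,-0.04],[0,0,-0.08],[0,0,-0.12],[0,0,-0.15],[0,0,-0.15],[0,0,-0.15]],"roll":[0,0,0,0,0,0]}'
python3 -m creep '{"gripper":[1,1,1],"slide":[[0,0,-0.03],[0,0,-0.03],[0,0,-0.03]],"roll":[0,0,0]}'
```

```text
time: 7.5
tool_pos: [0.4886, 0.0111, 0.0209]
orientation: [-1.9, -2.502, -0.0]
contact_force: [-0.2, -0.7, -3.7]
grip_width: 0.0558
finger_force: 25.0
time: 7.8
tool_pos: [0.4886, 0.0111, 0.0195]
orientation: [1.9, 2.502, 0.0]
contact_force: [0.5, 0.4, -3.0]
grip_width: 0.0556
finger_force: 25.0
```

```bash
python3 -m creep '{"gripper":[1,1,1],"slide":[[0,0,-0.02],[0,0,-0.03],[0,0,-0.03]],"roll":[0,0,0]}'
python3 -m creep '{"gripper":[1,1,1],"slide":[[0,0,-0.02],[0,0,-0.02],[0,0,-0.02]],"roll":[0,0,0]}'
```

```text
time: 8.1
tool_pos: [0.4886, 0.0111, 0.0181]
orientation: [1.9, 2.502, 0.0]
contact_force: [-0.4, 0.7, 0.4]
grip_width: 0.0556
finger_force: 25.0
time: 8.4
tool_pos: [0.4886, 0.0111, 0.0181]
orientation: [1.899, 2.502, 0.0]
contact_force: [-3.2, 0.1, 8.1]
grip_width: 0.0559
finger_force: 25.0
```

Contact felt at underside ~0.025. Release, rise and check.

```bash
python3 -m creep '{"gripper":[0.7,0.4,0,0,0,0,0,0,0,0,0],"slide":[[0,0,0],[0,0,0],[0,0,0],[0,0,0],[0,0,0.3],[0,0,1],[0,0,2],[0,0,3],[0,0,4],[0,0,4],[0,0,4]],"roll":[0,0,0,0,0,0,0,0,0,0,0]}'
python3 - <<'E'
from h import *
d=grab('top'); W=cloud(d); P=W[200:265,270:380].reshape(-1,3); P=P[(P[:,2]>.029)&(P[:,2]<.042)]
print(len(P),(cv2.minAreaRect((P[:,:2]*1000).astype(np.float32))),np.median(P[:,2]))
d=grab('wrist','w3.png'); print(observe()['tool_pos'],d['T'][:3,3])
E
```

```text
time: 9.5
tool_pos: [0.4892, 0.0111, 0.2178]
orientation: [1.898, 2.5, 0.002]
contact_force: [-0.4, -0.3, -0.2]
grip_width: 0.0939
finger_force: 0.0
4 ((461.84716796875, 102.62783813476562), (68.1867446899414, 4.234712600708008), 55.80427932739258) 0.031322255814480005
[0.48743562 0.01123909 0.21532863] [0.4680533  0.0829895  0.39378528]
```

View pics/w3.png

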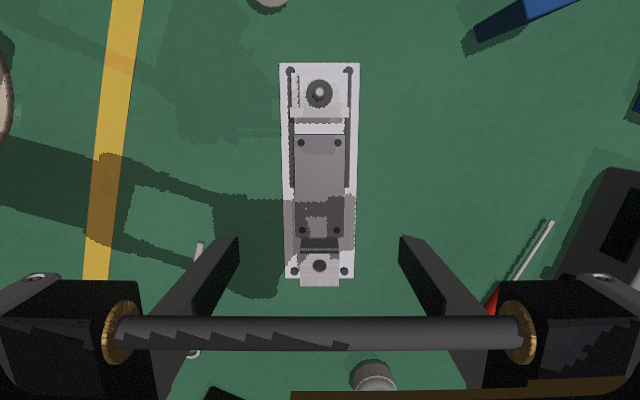

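The board lies on the pile (rows 135–240). The post is at (320,92) and the hole at (320,265). Now to measure these.

```bash
python3 - <<'E'
from h import *
d=load('wrist'); W=cloud(d); C=d['T'][:3,3]
a=np.radians(105.55); ex=np.array([np.cos(a),np.sin(a)]); ey=np.array([-ex[1],ex[0]]); h=np.array([.5106,-.0690])
loc=lambda X:np.stack([(X[...,:2]-h)@ex,(X[...,:2]-h)@ey],-1)*1000
P=W[125:262,285:355].reshape(-1,3); P=P[(P[:,2]>.0295)&(P[:,2]<.04)]; L=loc(P)
r=cv2.minAreaRect(L.astype(np.float32)); print('board (expect 79,0)',r,np.median(P[:,2]))
def onplane(mask,z,r0,c0):
    ys,xs=np.where(mask); Q=W[r0+ys,c0+xs]; s=(z-C[2])/(Q[:,2]-C[2]); return C+(Q-C)*s[:,None]
m=np.zeros(W.shape[:2],bool); m[250:280,305:335]=W[250:280,305:335,2]<.052
n,l,st,ce=cv2.connectedComponentsWithStats(m.astype(np.uint8)); X=onplane(l==l[265,320],.0585,0,0); print('hole',X.mean(0),cv2.minAreaRect(loc(X).astype(np.float32)))
Q=W[75:112,300:340].reshape(-1,3); Q=Q[(Q[:,2]>.069)&(Q[:,2]<.08)]; print('post tip',len(Q),Q.mean(0),cv2.minAreaRect(loc(Q).astype(np.float32)),Q[:,2].max())
Q=W[60:120,270:370].reshape(-1,3); Q=Q[(Q[:,2]>.054)&(Q[:,2]<.064)]; print('jaw top',cv2.minAreaRect(loc(Q).astype(np.float32)),np.median(Q[:,2]))
E
```

```text
board (expect 79,0) ((79.67304992675781, -0.001003265380859375), (56.0233154296875, 125.68582916259766), 89.99669647216797) 0.033642630014663
hole [ 0.51023187 -0.06774831  0.0585    ] ((1.2231048345565796, 0.0979156494140625), (12.288564682006836, 12.315957069396973), 42.8182373046875)
post tip 112 [0.4612639  0.10727501 0.07130178] ((183.29396057128906, 0.04156827926635742), (10.209005355834961, 10.87716007232666), 26.722640991210938) 0.0737031300204814
jaw top ((182.86399841308594, 0.32392024993896484), (25.482494354248047, 24.48259735107422), 89.85794067382812) 0.05833519451208169
```

Board centred on the pile: (79.7, 0.0) against the 79 expected, flat. The jaw is open ~18 mm. Now to the spring. I'll grip the ring tab once for both steps, so the pin goes in and the ring is stretched without regrasping.

```bash
python3 -m creep '{"gripper":[0,0,0,0,0,0,0,0,0,0,0,0],"slide":[[0,0.6,0.7],[-0.1,1.2,0.7],[-0.1,1.8,0.7],[-0.2,2.4,0.7],[-0.2,3,0.7],[-0.3,3.6,0.7],[-0.3,4.2,0.7],[-0.4,4.8,0.7],[-0.5,5.5,0.7],[-0.5,6.2,0.7],[-0.6,6.8,0.7],[-0.6,7,0.7]],"roll":[-1,-2,-3,-4,-5,-6,-7,-8,-9,-10,-11,-12]}'
python3 -m creep '{"gripper":[0,0,0,0,0],"slide":[[0,0,0],[0,0,0],[0,0,0],[0,0,0],[0,0,0]],"roll":[-1.06,-1.06,-1.06,-1.06,-1.06]}'
python3 - <<'E'
from h import *
d=grab('wrist','w4.png'); o=observe();print(o['tool_pos'],o['orientation'],o['qpos'])
E
```

```text
time: 10.8
tool_pos: [0.4569, 0.3634, 0.2487]
orientation: [3.13, 0.258, -0.008]
contact_force: [-0.2, -0.7, -0.4]
grip_width: 0.0939
finger_force: 0.0
time: 11.3
tool_pos: [0.4586, 0.3607, 0.2516]
orientation: [3.141, 0.031, -0.001]
contact_force: [0.1, -0.2, -0.1]
grip_width: 0.0942
finger_force: 0.0
[0.4586758  0.36075903 0.25187555] [ 3.14123488e+00  3.09881858e-02 -2.64983446e-04] [ 5.47320011e-01  2.67562539e-01  1.40261754e+00 -9.01029024e-05
  1.47166240e+00  2.09839597e+00]
```

View pics/w4.png

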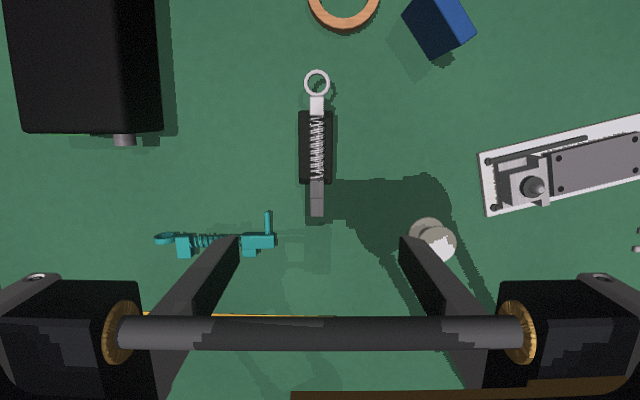

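Ring at (317,83), ring tab at (317,105), hook tab at (317,188).

```bash
python3 - <<'E'
from h import *
d=load('wrist'); W=cloud(d)
S=W[65:222,295:340].reshape(-1,3); S=S[~np.isnan(S[:,0])]
print(np.histogram(S[:,2],bins=np.arange(.03,.09,.004)))
T=S[(S[:,2]>.07)]; r=T[T[:,0]>.5]; h=T[T[:,0]<.5]
for n,q in(('ringtab',r),('hooktab',h)): print(n,len(q),q.mean(0),cv2.minAreaRect((q[:,:2]*1000).astype(np.float32)))
q=W[65:100,300:335].reshape(-1,3); q=q[(q[:,2]>.045)&(q[:,2]<.058)]; print('ring',cv2.minEnclosingCircle((q[:,:2]*1000).astype(np.float32)),np.median(q[:,2]))
q=S[S[:,2]>.049]; c=q[:,:2].mean(0); w,v=np.linalg.eigh(np.cov((q[:,:2]-c).T)); print('axis',np.degrees(np.arctan(v[1,1]/v[0,1])))
B=W[0:150,100:180].reshape(-1,3); B=B[B[:,2]>.05]; print('blackbox min y',B[:,1].min(),B[:,2].max(), 'cell',W[0:40,410:470].reshape(-1,3).max(0))
E
```

```text
(array([   0,    0,   59, 1531,  150,  383,   86,  333,  418,    6,   17,
        553,    4,    0]), array([0.03 , 0.034, 0.038, 0.042, 0.046, 0.05 , 0.054, 0.058, 0.062,
       0.066, 0.07 , 0.074, 0.078, 0.082, 0.086]))
ringtab 314 [0.54573969 0.36482932 0.07593656] ((545.7257690429688, 364.8347473144531), (19.179946899414062, 15.707788467407227), 1.0569922924041748)
hooktab 260 [0.45716243 0.36318426 0.07610963] ((456.7115783691406, 363.1539306640625), (19.925491333007812, 14.432452201843262), 0.9025312066078186)
ring ((570.4755859375, 365.3312683105469), 14.809019088745117) 0.052016159475349766
axis 1.0835405255930133
blackbox min y 0.5590123616555934 0.0909678150676887 cell [nan nan nan]
```

Sizes check out (tab to tab 89 mm, ring 24.8 mm from its tab, heights 78/54). Descend on the ring tab.

```bash
python3 -m creep '{"gripper":[0,0,0,0,0,0,0,0,0,0,0,0],"slide":[[0.8,0.04,-0.5],[1.6,0.08,-0.9],[1.74,0.08,-1.6],[1.74,0.08,-2.3],[1.74,0.08,-3],[1.74,0.08,-3.5],[1.74,0.08,-3.8],[1.74,0.08,-3.97],[1.74,0.08,-3.97],[1.74,0.08,-3.97],[1.74,0.08,-3.97],[1.74,0.08,-3.97]],"roll":[0,0,0,0,0,0,0,0,0,0,0,0]}'
python3 -m creep '{"gripper":[1,1,1,1,1,1,1,1,1,1],"slide":[[0,0,0],[0,0,0],[0,0,0],[0,0,0],[0,0,0],[0,0,0],[0,0,0],[0,0,0],[0,0,0],[0,0,0]],"roll":[0,0,0,0,0,0,0,0,0,0]}' 60
```

```text
time: 12.55
tool_pos: [0.5463, 0.3655, 0.0547]
orientation: [-3.14, -0.03, -0.003]
contact_force: [-0.6, -0.7, -0.2]
grip_width: 0.094
finger_force: 0.0
time: 13.55
tool_pos: [0.5456, 0.3651, 0.0535]
orientation: [3.141, 0.03, 0.0]
contact_force: [0.9, -0.4, 0.2]
grip_width: 0.0173
finger_force: 0.0
```

```bash
python3 -m creep '{"gripper":[1,1,1,1,1,1,1,1,1,1],"slide":[[0,0,0],[0,0,0],[0,0,0.2],[0,0,0.6],[0,0,1.1],[0,0,1.6],[0,0,2.1],[0,0,2.5],[0,0,2.5],[0,0,2.5]],"roll":[0,0,0,0,0,0,0,0,0,0]}'
python3 - <<'E'
from h import *
d=grab('scene','s1.png'); grab('wrist')
W=cloud(d); 
import cv2
u0=d['image'][100:260,380:540,::-1]; cv2.imwrite('pics/s1c.png',cv2.resize(u0,None,fx=3.5,fy=3.5,interpolation=cv2.INTER_CUBIC))
E
```

```text
time: 14.55
tool_pos: [0.5454, 0.3651, 0.1786]
orientation: [-3.141, -0.03, -0.0]
contact_force: [-0.0, -0.1, -1.8]
grip_width: 0.0155
finger_force: 60.0
```

View pics/s1c.png

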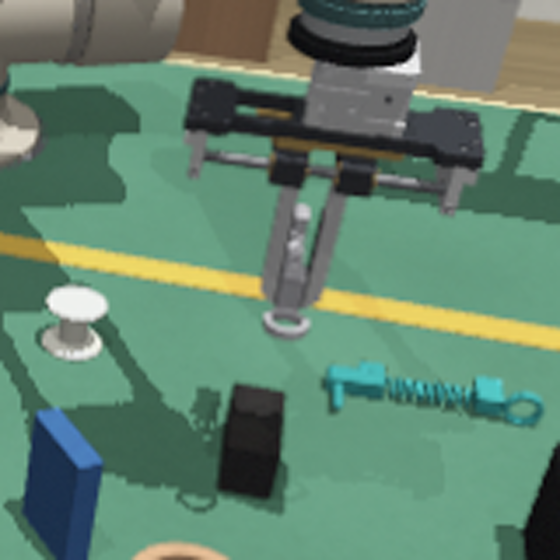

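The spring is held by the ring tab, ring toward the camera. Check its tilt with the depth data.

```bash
python3 - <<'E'
from h import *
for n in('scene','top'):
    d=load(n) if n=='scene' else grab(n)
    W=cloud(d).reshape(-1,3); W=W[(abs(W[:,1]-.365)<.022)&(W[:,0]>.40)&(W[:,0]<.60)&(W[:,2]>.09)&(W[:,2]<.235)]
    for x in np.arange(.41,.60,.01):
        q=W[(W[:,0]>=x)&(W[:,0]<x+.01)]
        if len(q): print(n,round(x,3),len(q),q[:,2].min().round(3),q[:,2].max().round(3),np.median(q[:,1]).round(3))
E
```

```text
scene 0.44 1 0.202 0.202 0.363
scene 0.45 9 0.201 0.203 0.365
scene 0.46 29 0.18 0.204 0.366
scene 0.47 8 0.186 0.205 0.364
scene 0.48 7 0.186 0.189 0.365
scene 0.49 7 0.185 0.189 0.363
scene 0.5 10 0.186 0.19 0.363
scene 0.51 1 0.19 0.19 0.364
scene 0.53 4 0.201 0.215 0.369
scene 0.54 25 0.192 0.231 0.362
scene 0.55 312 0.171 0.234 0.366
scene 0.56 32 0.171 0.18 0.366
scene 0.57 13 0.172 0.18 0.355
scene 0.58 39 0.172 0.18 0.365
top 0.42 32 0.146 0.193 0.36
top 0.43 31 0.138 0.193 0.359
top 0.44 34 0.171 0.203 0.357
top 0.45 40 0.171 0.204 0.357
top 0.46 27 0.172 0.205 0.358
top 0.47 19 0.173 0.19 0.362
top 0.48 20 0.174 0.191 0.363
top 0.49 21 0.173 0.19 0.362
top 0.5 25 0.174 0.19 0.364
top 0.51 24 0.172 0.19 0.362
top 0.52 5 0.175 0.186 0.36
top 0.53 2 0.225 0.234 0.345
top 0.54 19 0.2 0.234 0.345
top 0.55 7 0.204 0.235 0.345
top 0.56 12 0.174 0.178 0.355
top 0.57 7 0.173 0.179 0.354
```

The spring is level to under 1° (hook tab top 0.204, ring top 0.180). Carry it over the cradle.

```bash
python3 -m creep '{"gripper":[1,1,1,1,1,1,1,1,1,1,1,1],"slide":[[-0.1,-0.3,0.1],[-0.2,-0.8,0.2],[-0.3,-1.3,0.2],[-0.4,-1.8,0.2],[-0.5,-2.4,0.2],[-0.6,-3,0.2],[-0.7,-3.6,0.2],[-0.8,-4.2,0.2],[-0.9,-4.8,0.2],[-1,-5.3,0.2],[-1.2,-5.8,0.2],[-1.32,-6.2,0.2]],"roll":[0.7,1.7,2.7,3.7,4.7,5.7,6.7,7.7,8.7,9.7,10.7,11.6]}'
python3 -m creep '{"gripper":[1,1,1,1,1,1,1,1],"slide":[[0,-0.15,0],[0,-0.25,-0.3],[0,-0.25,-0.7],[0,-0.25,-1],[0,-0.25,-1.2],[0,-0.25,-1.2],[0,-0.25,-1.2],[0,-0.25,-1.2]],"roll":[0.8,1.46,1.46,1.46,1.46,1.46,1.46,1.46]}'
python3 - <<'E'
from h import *
from scipy.spatial.transform import Rotation as R
o=observe(); M=R.from_rotvec(o['orientation']).as_matrix(); t=o['tool_pos']; print(t,np.degrees(np.arctan2(M[1,0],M[0,0])))
a=np.radians(105.55); ex=np.array([np.cos(a),np.sin(a)]); ey=np.array([-ex[1],ex[0]]); h=np.array([.5104,-.0684])
print('pin model local mm',((t[:2]-.115*M[:2,0]/np.linalg.norm(M[:2,0])-h)@np.c_[ex,ey])*1000)
for n in('scene','top'):
    d=grab(n); W=cloud(d).reshape(-1,3); L=np.c_[(W[:,:2]-h)@np.c_[ex,ey]*1000,W[:,2]]
    L=L[(abs(L[:,1])<20)&(L[:,0]>-25)&(L[:,0]<60)]
    q=L[(L[:,2]>.133)&(L[:,2]<.146)]; print(n,'hooktab',len(q),q.mean(0).round(3) if len(q) else '',np.ptp(q,0) if len(q) else '')
    q=L[(L[:,2]>.06)&(L[:,2]<.10)&(L[:,0]<18)]; print(n,'pin',len(q),q.mean(0).round(3) if len(q) else '', q[:,2].min() if len(q) else '')
    q=L[(L[:,2]>.10)&(L[:,2]<.133)&(L[:,0]<40)]; print(n,'block',len(q),q.min(0).round(3),q.max(0).round(3)) if len(q) else 0
E
```

```text
time: 15.9
tool_pos: [0.4779, 0.054, 0.1873]
orientation: [-2.137, -2.299, 0.003]
contact_force: [0.2, 0.0, -1.2]
grip_width: 0.0157
finger_force: 60.0
time: 16.7
tool_pos: [0.4803, 0.0427, 0.1291]
orientation: [1.899, 2.501, 0.001]
contact_force: [-0.6, 0.4, -1.5]
grip_width: 0.0155
finger_force: 60.0
[0.48027026 0.04267309 0.12912592] 105.5962421965365
pin model local mm [ 0.08466448 -0.8423031 ]
scene hooktab 95 [20.106 -6.155  0.139] [6.51287008e+01 2.29256452e+01 1.27542036e-02]
scene pin 48 [-5.652 -0.372  0.066] 0.06000414419329281
scene block 75 [ -6.555 -12.468   0.1  ] [38.284  0.045  0.133]
top hooktab 41 [0.417 0.032 0.141] [1.92837661e+01 1.59530011e+01 1.22973718e-02]
top pin 42 [-11.885   3.326   0.061] 0.060014306566485764
```

```bash
python3 - <<'E'
from h import *
a=np.radians(105.55); ex=np.array([np.cos(a),np.sin(a)]); ey=np.array([-ex[1],ex[0]]); h=np.array([.5104,-.0684])
for n in('scene','top'):
    d=load(n); W=cloud(d).reshape(-1,3); L=np.c_[(W[:,:2]-h)@np.c_[ex,ey]*1000,W[:,2]*1000]
    L=L[(abs(L[:,1])<20)&(L[:,0]>-25)&(L[:,0]<50)]
    for k,lo,hi in(('hooktab',150,160),('block',138,146),('blockside',123,137),('pin',85,118),('bracket',56,63)):
        q=L[(L[:,2]>lo)&(L[:,2]<hi)]
        if len(q): print(n,k,len(q),np.median(q,0).round(1),np.percentile(q,2,axis=0).round(1),np.percentile(q,98,axis=0).round(1))
E
```

```text
scene hooktab 23 [ 27.2  -4.6 152.9] [ 18.6 -10.9 150.1] [ 35.7   3.4 154.9]
scene block 60 [ 12.4  -7.3 140.7] [ -6.7 -13.4 138.3] [ 46.6   7.3 145.4]
scene blockside 87 [ 21.4  -8.5 130.1] [ -6.4 -12.2 123.4] [ 49.    3.6 136.5]
scene pin 24 [  1.1  -4.1 105.3] [-2.1 -6.2 92. ] [  4.1   0.3 117. ]
scene bracket 91 [-6.9  1.2 59.8] [-23.6 -18.8  57.5] [13.1 18.5 62.2]
top block 38 [  0.7  -0.4 141.1] [ -7.9  -7.7 138.1] [  9.7   6.9 144.8]
top blockside 1 [ -1.6   7.9 133.1] [ -1.6   7.9 133.1] [ -1.6   7.9 133.1]
top bracket 77 [-13.5   7.4  59.9] [-24.7 -19.1  56.6] [ 5.3 19.5 62.4]
```

The pin is within ~1 mm of the hole's axis. Lower it.

```bash
python3 -m creep '{"gripper":[1,1,1,1,1,1,1,1],"slide":[[0,0,-0.2],[0,0,-0.4],[0,0,-0.6],[0,0,-0.7],[0,0,-0.8],[0,0,-0.9],[0,0,-0.9],[0,0,-0.9]],"roll":[0,0,0,0,0,0,0,0]}'
python3 -m creep '{"gripper":[1,1,1,1,1,1],"slide":[[0,0,-0.1],[0,0,-0.2],[0,0,-0.24],[0,0,-0.28],[0,0,-0.28],[0,0,-0.28]],"roll":[0,0,0,0,0,0]}'
```

```text
time: 17.6
tool_pos: [0.4797, 0.0426, 0.0835]
orientation: [1.9, 2.502, 0.0]
contact_force: [0.3, 0.0, -1.9]
grip_width: 0.0156
finger_force: 60.0
time: 18.2
tool_pos: [0.4797, 0.0426, 0.0695]
orientation: [1.9, 2.502, 0.0]
contact_force: [0.0, 0.3, -1.6]
grip_width: 0.0156
finger_force: 60.0
```

The pin is in the hole with no side force. Raise 15 mm (the pin stays 14 mm deep), stretch to the post, then look.

```bash
python3 -m creep '{"gripper":[1,1,1,1,1,1,1,1,1,1,1,1],"slide":[[0,0,0.15],[0,0,0.3],[0,0,0.3],[-0.03,0.1,0.3],[-0.06,0.2,0.3],[-0.09,0.32,0.3],[-0.12,0.44,0.3],[-0.15,0.56,0.3],[-0.19,0.68,0.3],[-0.226,0.81,0.3],[-0.226,0.81,0.3],[-0.226,0.81,0.3]],"roll":[0,0,0,0,0,0,0,0,0,0,0,0]}'
python3 - <<'E'
from h import *
o=observe(); t=o['tool_pos']; print(t,o['contact_force'])
a=np.radians(105.55); ex=np.array([np.cos(a),np.sin(a)]); ey=np.array([-ex[1],ex[0]]); h=np.array([.5104,-.0684])
print('tcp local',(t[:2]-h)@np.c_[ex,ey]*1000)
for n in('scene','wrist'):
    d=grab(n); W=cloud(d).reshape(-1,3); L=np.c_[(W[:,:2]-h)@np.c_[ex,ey]*1000,W[:,2]*1000]
    for k,b,lo,hi in(('hookend',(-15,45),66,125),('ring',(168,205),78.5,92),('jaw/post',(160,215),55,76)):
        q=L[(abs(L[:,1])<22)&(L[:,0]>b[0])&(L[:,0]<b[1])&(L[:,2]>lo)&(L[:,2]<hi)]
        if len(q): print(n,k,len(q),np.median(q,0).round(1),np.percentile(q,2,axis=0).round(1),np.percentile(q,98,axis=0).round(1))
d=load('wrist'); s=load('scene')
A=d['image'][:,:,::-1]; B=s['image'][160:225,270:400,::-1]
cv2.imwrite('pics/w5.png',np.vstack([cv2.resize(A[0:200,180:460],(780,300+0)),cv2.resize(B,(780,300),interpolation=cv2.INTER_CUBIC)])[:600])
E
```

```text
time: 19.4
tool_pos: [0.4695, 0.0805, 0.0845]
orientation: [1.892, 2.5, -0.005]
contact_force: [3.0, -9.4, -3.5]
grip_width: 0.0155
finger_force: 60.0
[0.46954678 0.08046145 0.08454949] [ 2.95820873 -9.39230362 -3.45718003]
tcp local [154.36455602  -0.54879932]
scene hookend 173 [21.3 -8.1 94.8] [ -4.5 -12.5  72.9] [ 41.5   5.  110.7]
scene ring 51 [181.1  -4.   83.2] [169.9 -17.4  78.9] [192.9  11.1  86.4]
scene jaw/post 46 [181.2  -6.3  59.7] [168.8 -15.   55.5] [192.7  10.3  68.3]
wrist ring 1154 [181.8   0.   82.8] [168.5 -13.6  79.5] [194.3  13.6  84.3]
wrist jaw/post 815 [181.6   0.   58.7] [170.3 -10.1  56.8] [194.7  10.2  73.1]
```

View pics/w5.png

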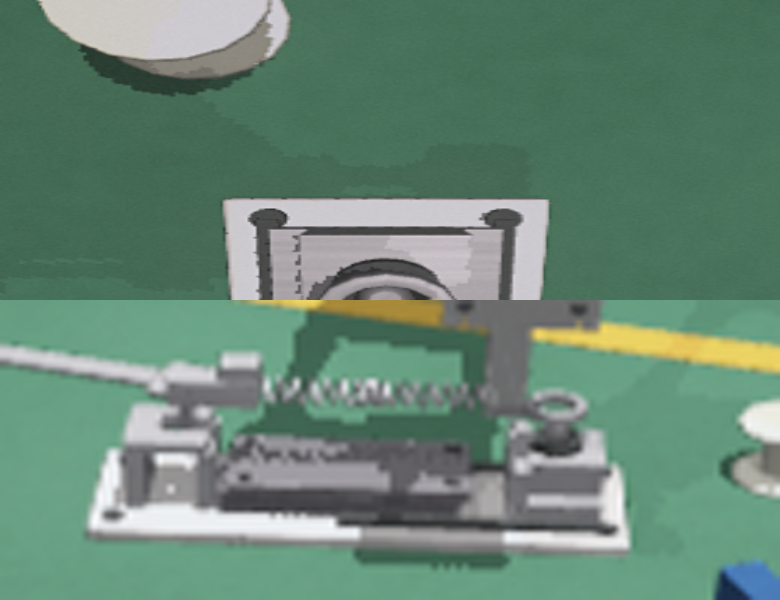

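The pin sits in the bracket, and the ring is above the post but ~3 mm short of it. Nudge and lower.

```bash
python3 -m creep '{"gripper":[1,1,1,1,1,1,1,1,1,1],"slide":[[-0.02,0.065,0],[-0.02,0.065,0],[-0.02,0.065,-0.05],[-0.02,0.065,-0.1],[-0.02,0.065,-0.15],[-0.02,0.065,-0.2],[-0.02,0.065,-0.25],[-0.02,0.065,-0.3],[-0.02,0.065,-0.3],[-0.02,0.065,-0.3]],"roll":[0,0,0,0,0,0,0,0,0,0]}'
python3 - <<'E'
from h import *
o=observe(); t=o['tool_pos']; print(t,o['contact_force'])
a=np.radians(105.55); ex=np.array([np.cos(a),np.sin(a)]); ey=np.array([-ex[1],ex[0]]); h=np.array([.5104,-.0684])
print('tcp local',(t[:2]-h)@np.c_[ex,ey]*1000)
for n in('scene','wrist'):
    d=grab(n); W=cloud(d).reshape(-1,3); L=np.c_[(W[:,:2]-h)@np.c_[ex,ey]*1000,W[:,2]*1000]
    for k,b,lo,hi in(('hooktab',(-15,45),88,125),('ring',(160,212),64,71),('post',(170,215),72,90)):
        q=L[(abs(L[:,1])<22)&(L[:,0]>b[0])&(L[:,0]<b[1])&(L[:,2]>lo)&(L[:,2]<hi)]
        if len(q): print(n,k,len(q),np.median(q,0).round(1),np.percentile(q,2,axis=0).round(1),np.percentile(q,98,axis=0).round(1))
E
```

```text
time: 20.5
tool_pos: [0.4696, 0.0832, 0.0708]
orientation: [1.891, 2.498, -0.004]
contact_force: [1.3, -9.5, 5.6]
grip_width: 0.0156
finger_force: 60.0
[0.46957856 0.08322571 0.07083795] [ 1.27500712 -9.47016701  5.5672114 ]
tcp local [157.01911493  -1.32045169]
scene hooktab 106 [24.5 -7.6 97. ] [ -1.3 -13.   88.8] [ 41.5   5.8 108.7]
scene ring 41 [179.1  -8.1  68.3] [164.6 -19.3  64.3] [191.1   8.5  70.7]
scene post 7 [181.9  -2.7  73.4] [176.6  -7.4  72.4] [184.7   4.7  75.6]
wrist ring 1414 [180.3  -0.8  67.3] [164.6 -14.5  64.6] [193.5  12.5  70.7]
wrist post 107 [182.5   0.4  72.5] [179.   -3.4  72. ] [186.5   3.7  73.5]
```

The ring is down on the seat, but the hook end is held up ~16 mm by friction. Release, then press the hook tab down.

```bash
python3 -m creep '{"gripper":[1,1,0.8,0.6,0.4,0.4,0.4,0.4,0.4,0.4,0.4],"slide":[[0,0,-0.03],[0,0,-0.03],[0,0,-0.03],[0,0,0],[0,0,0],[0,0,0.4],[0,0,1],[0,0,1.6],[0,0,2.2],[0,0,2.4],[0,0,2.4]],"roll":[0,0,0,0,0,0,0,0,0,0,0]}'
cat > chk.py <<'E'
from h import *
o=observe(); t=o['tool_pos']; print(t,o['contact_force'])
a=np.radians(105.55); ex=np.array([np.cos(a),np.sin(a)]); ey=np.array([-ex[1],ex[0]]); h=np.array([.5104,-.0684])
print('tcp local',(t[:2]-h)@np.c_[ex,ey]*1000)
for n in('scene','wrist','top'):
    d=grab(n); W=cloud(d).reshape(-1,3); L=np.c_[(W[:,:2]-h)@np.c_[ex,ey]*1000,W[:,2]*1000]
    for k,b,lo,hi in(('hooktab',(-15,45),86,125),('hookblock',(-15,16),66,105),('ringtab',(110,155),84,100),('ring',(146,212),64,71),('post',(150,215),72,90),('board',(20,140),31,38)):
        q=L[(abs(L[:,1])<30)&(L[:,0]>b[0])&(L[:,0]<b[1])&(L[:,2]>lo)&(L[:,2]<hi)]
        if len(q): print(n,k,len(q),np.median(q,0).round(1),np.percentile(q,2,axis=0).round(1),np.percentile(q,98,axis=0).round(1))
E
python3 chk.py; python3 - <<'E'
from h import *
cv2.imwrite('pics/w6.png',np.vstack([load('wrist')['image'][:,:,::-1][:300,:],cv2.resize(load('scene')['image'][160:220,270:400,::-1],(640,295),interpolation=cv2.INTER_CUBIC)]))
E
```

```text
time: 21.7
tool_pos: [0.4678, 0.0869, 0.1902]
orientation: [1.898, 2.501, 0.003]
contact_force: [0.4, -0.7, 0.1]
grip_width: 0.0564
finger_force: 0.0
[0.46781772 0.08685398 0.19022855] [ 0.40218139 -0.71093629  0.10939385]
tcp local [160.98661933  -0.59673097]
scene hooktab 117 [24.2 -7.9 96.2] [ -1.6 -12.8  86.5] [ 42.9   4.7 108.6]
scene hookblock 65 [ 6.3 -8.  91. ] [ -1.9 -11.6  70.2] [15.8  4.6 99.7]
scene ringtab 43 [135.6  -8.8  93.3] [126.7 -12.6  85.7] [146.6   4.5  97.5]
scene ring 41 [159.4  -9.5  67.4] [148.  -18.5  64.3] [172.    9.5  70.9]
scene post 6 [163.4  -2.6  73.5] [159.4  -5.5  72.4] [167.5   2.5  74.7]
scene board 455 [81.2 -4.4 35.1] [ 23.3 -29.2  31.6] [137.9  26.6  37.5]
wrist hooktab 252 [ 7.7 -0.9 95.5] [-0.9 -7.9 93.8] [16.3  7.  97. ]
wrist hookblock 245 [ 7.5 -0.9 95.5] [-0.9 -7.9 93.8] [15.3  7.  97. ]
wrist ringtab 419 [138.9  -0.7  93.9] [128.4  -8.6  85.5] [147.4   6.4  95.6]
wrist ring 488 [162.   -0.7  67.5] [146.9 -14.1  64.5] [173.8  12.5  70.8]
wrist post 36 [164.    0.3  72.6] [160.9  -3.4  72.1] [167.4   3.3  74.2]
wrist board 3402 [82.6  6.8 33.6] [ 24.2 -27.2  32.1] [133.8  27.1  35. ]
top hooktab 90 [19.3  0.2 98.6] [-2.7 -7.4 90.5] [ 41.8   7.8 109.9]
top hookblock 38 [ 6.2  0.1 96.9] [-3.  -7.1 93.4] [ 15.3   7.8 100.7]
top board 249 [52.6 10.1 35.2] [ 21.4 -26.3  31.7] [84.4 27.8 37.8]
```

View pics/w6.png

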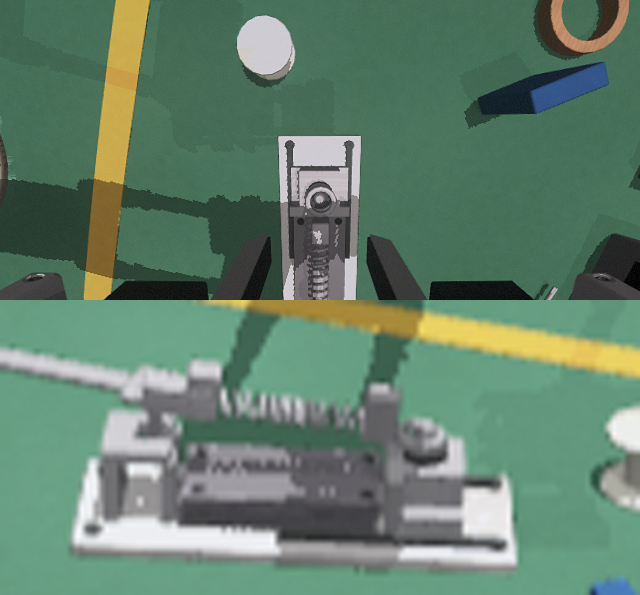

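The jaw has shut (post at ~164.5) and the ring is round the post. The hook end still rides high, with its block top at ~0.097. Press it down above the pin with closed fingers.

```bash
python3 -m creep '{"gripper":[1,1,1,1,1,1,1,1,1,1,1,1],"slide":[[0.2,-0.7,0],[0.4,-1.4,0],[0.6,-2.1,0],[0.75,-2.7,0],[0.82,-3,0],[0.82,-3,-0.4],[0.82,-3,-0.9],[0.82,-3,-1.4],[0.82,-3,-1.7],[0.82,-3,-1.75],[0.82,-3,-1.75],[0.82,-3,-1.75]],"roll":[0,0,0,0,0,0,0,0,0,0,0,0]}' 20
python3 -m creep '{"gripper":[1,1,1,1,1,1,1,1],"slide":[[0,0,-0.05],[0,0,-0.1],[0,0,-0.15],[0,0,-0.2],[0,0,-0.25],[0,0,-0.3],[0,0,-0.3],[0,0,-0.3]],"roll":[0,0,0,0,0,0,0,0]}'
```

```text
time: 23.05
tool_pos: [0.5088, -0.0634, 0.1025]
orientation: [1.899, 2.502, 0.001]
contact_force: [0.0, 0.7, -0.1]
grip_width: 0.0008
finger_force: 0.0
time: 23.85
tool_pos: [0.5098, -0.065, 0.088]
orientation: [1.897, 2.499, 0.0]
contact_force: [1.2, -4.1, 5.1]
grip_width: 0.0007
finger_force: 2.6
```

```bash
python3 -m creep '{"gripper":[1,1,1,1,1,1],"slide":[[0,0,-0.05],[0,0,-0.09],[0,0,-0.13],[0,0,-0.15],[0,0,-0.15],[0,0,-0.15]],"roll":[0,0,0,0,0,0]}'
python3 -m creep '{"gripper":[1,1,1,1],"slide":[[0,0,-0.03],[0,0,-0.05],[0,0,-0.05],[0,0,-0.05]],"roll":[0,0,0,0]}'
```

```text
time: 24.45
tool_pos: [0.5103, -0.0657, 0.0809]
orientation: [1.895, 2.498, -0.001]
contact_force: [0.7, -5.6, 8.1]
grip_width: 0.0005
finger_force: 3.5
time: 24.85
tool_pos: [0.5103, -0.0659, 0.0801]
orientation: [1.894, 2.498, -0.001]
contact_force: [-2.9, -5.4, 18.2]
grip_width: 0.0006
finger_force: 9.1
```

Seated: force jumped at z = 0.080, which is the bracket top plus 20 mm. Lift off and check.

```bash
python3 -m creep '{"gripper":[1,1,1,1,1,1,1,1,1,1],"slide":[[0,0,0.1],[0,0,0.5],[0,0,1.2],[0,0,2],[0,0,2.6],[0.3,-0.6,2.6],[0.5,-1.2,2.6],[0.5,-1.8,2.6],[0.5,-1.8,2.6],[0.5,-1.8,2.6]],"roll":[0,0,0,0,0,0,0,0,0,0]}'
python3 chk.py
```

```text
time: 25.85
tool_pos: [0.5325, -0.1528, 0.206]
orientation: [-1.899, -2.498, -0.001]
contact_force: [-0.7, 0.6, 0.7]
grip_width: 0.0004
finger_force: 0.0
[ 0.5324931  -0.15279432  0.20597558] [-0.70600601  0.57475412  0.7311844 ]
tcp local [-87.22792667   1.33993832]
scene hooktab 29 [29.5 -4.6 91.2] [ 19.5 -10.6  86.8] [38.1  3.5 93.4]
scene hookblock 55 [ 5.9 -7.8 76.7] [ -5.1 -13.1  66.6] [15.8  3.4 81.3]
scene ringtab 36 [132.6  -7.   90.8] [124.  -12.6  84.4] [141.3   3.4  94.6]
scene ring 38 [159.4  -6.5  68. ] [147.9 -17.7  65.2] [171.    8.6  70.5]
scene post 5 [162.2  -1.8  72.7] [159.5  -6.7  72.1] [164.9   3.3  75.6]
scene board 454 [79.7 -4.3 35.2] [ 23.1 -29.   32. ] [137.9  25.7  37.6]
wrist hooktab 475 [28.5 -0.5 90.2] [19.  -8.1 88. ] [38.1  7.1 91.8]
wrist hookblock 437 [ 5.7 -0.6 78.1] [-5.5 -7.9 76.5] [15.9  6.6 79.8]
wrist board 3731 [64.5  0.3 33.7] [ 23.  -27.1  32.1] [99.9 27.4 35.3]
top hooktab 38 [27.1 -0.2 91.4] [17.6 -7.3 88.6] [36.4  7.1 94.1]
top hookblock 44 [ 3.5  0.1 79.2] [-7.6 -7.4 76. ] [15.   7.5 82.5]
top ringtab 37 [132.4  -0.3  92.4] [123.2  -7.5  89.3] [141.9   6.9  96.1]
top ring 38 [158.1   0.8  68.1] [146.6 -14.   64.9] [170.6  12.8  70.8]
top post 7 [162.3   2.   74.1] [157.6  -2.1  72.3] [164.9   5.4  76.3]
top board 470 [80.6  6.4 35.1] [ 23.4 -26.6  31.8] [134.3  27.7  37.8]
```

```bash
python3 -c "
from rig import *
print(job_done())"
```

```text
the job is handed in; nothing more can be done
None
```

I handed the job in at about 26 s with the board lying flat and centred on the pile, the pin fully in the bracket hole, the ring down over the post and the jaw shut. These are from my last camera check; the hand-in call gave no verdict.

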